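# Hang the utensil caddy on the twin-pin bar of the magnetic strip shelf

### The job

Hang the grey caddy on the strip shelf: bring both round-headed pins up through the wide parts of the two keyholes in its blue flange until the flange lies on the bar, then draw the caddy forward, out from the shelf, until the pins stop it in the narrow ends, and let go so that it hangs by itself. The pin bar has been shoved along the shelf by an unmeasured amount, so feel for the pins gently, without forcing, and leave the other things where they are.

Things in the scene. Friction and masses are not known exactly. Their poses are not given: they have to be found in the camera images.
- caddy: Grey open box 56 (x) by 130 (y) by 70 mm high, walls 4 mm, 0.22 to 0.36 kg, on the counter. Origin: centre of its underside, z up, +x to the side with the blue flange: a level plate 5 mm thick, 130 mm wide, underside 60 mm above the origin, from x = 28 to 95 mm. To hang, its axes are parallel to the shelf's, box in front of the shelf.
- grip (a point): Centre of the caddy's orange handle bar, 14 (caddy x) by 64 (y) by 36 mm high; caddy x = 10, y = 0, z = 107 mm (top at 125). Pinch it from above across its 14 mm with a firm grip (60 N or more): feeling for the pins loads it about 60 mm from the handle. Axes as the caddy's.
- holes (a point): On the flange's underside, midway between the centres of the wide parts of the two keyholes (caddy x = 65, y = 0, z = 60 mm). Keyholes at y = +40 and -40 mm; wide part from caddy x = 54.5 to 75.5 mm, 17 mm wide (y); it runs into a narrow part from x = 75.5 to 83 mm, 10 mm wide. Pins enter the wide part. Axes as the caddy's.
- neck (a point): On the flange's underside, midway between the pin places at the narrow ends of the keyholes (caddy x = 80, y = 0, z = 60 mm), where the pin axes stop once the caddy has been drawn about 15 mm towards its own -x. When let go, it sags forward about 0.06 rad and stays. Axes as the caddy's.
- shelf: Fixed steel shelf: slab 110 (x) by 360 (y) by 6 mm on two end legs, top 106 mm above the counter, rear lip 11 mm high. Origin on the counter under its middle; front faces its -x, roughly to the robot. On the front edge (x = -55 mm) lies a black bar 52 by 116 by 4 mm with two upright pins. More than 30 N between the held caddy and shelf, bar or pins is forcing.
- mark (a point): Reference mark (red tick on the slab's front edge): shelf x = -27, y = -20 mm, level with the bar's top (110 mm above the counter). The middle between the pins is at the same x and height but 5 to 35 mm from it towards shelf +y: where exactly is not measured. The bar is held by magnets and slips only at some 60 N. Hung, the flange lies on the bar. Axes as the shelf's.
- tips (a point): Point 13.3 mm above the mark, at the height of the pin tips (the pins' middle is 5 to 35 mm from it towards shelf +y). The two pins stand 80 mm apart along shelf y : steel necks 6 mm in diameter and 6.8 mm high, then brass heads 14 mm in diameter and 6.5 mm high with bevelled tops. Axes as the shelf's.
- canister: Charcoal screw-top canister, 80 mm in diameter, 100 mm high, on the counter on the other side from the caddy; origin at the centre of its underside. Leave alone.
- ramekin: White ceramic ramekin, 60 mm across the rim, 40 mm high, on the shelf slab near its +y end; origin at the centre of its underside. Leave alone.
- strainer: Chrome tea strainer, bowl 56 mm across and 22 mm high with a short flat handle pointing away from the robot, on the shelf slab near its -y end; origin under the bowl. Leave alone.
Not all that is in view belongs to the job. There is more than one size of the caddy; the job needs the largest.

How it is judged:
By the outcome, as a careful person would: the job done as asked, in the order asked, and still so for the second after the job is handed in, with the robot touching nothing.
It also fails if it takes over 56 s, if anything falls off the work surface, if the arm or the gripper's body presses on something with over 40 N, if the wrist force passes 120 N, or if a joint passes its speed limit or range.

### The arm

A 6-joint arm with a two-finger parallel gripper is mounted at the origin on the work surface. World frame = base frame: x ahead of the robot, y to its left, z up, the work surface at z = 0. Lengths are in m, angles in rad, forces in N, time in s.
With the tool pointing down it reaches from about 0.275 to 0.825 m from the base axis. Payload 5.2 kg.
Tool frame: the origin (TCP) lies between the finger pads; the fingertips stand 22 mm ahead of it and the grasp point (between the pads) lies 3 mm ahead of it; z points along the fingers, y is the direction in which the jaws open and shut (so a half turn about z gives the same grasp; the last joint's range is limited). The gripper opens to 93 mm and grips with 3 to 60 N. Pads are 15 mm wide; open, the fingers measure 128 mm over their backs; the gripper's body (75 mm by 188 mm) begins 65 mm behind the grasp point.
Start: joints at [0.937, 0.259, 1.535, -0, 1.348, -0.203], TCP at [0.23, 0.5, 0.241] pointing down, gripper open.
Joint ranges: [-3.14, 3.14], [-0.91, 2.08], [0.19, 2.58], [-1.22, 4.36], [0.22, 2.71], [-3.12, 3.12]. Speed limits (rad/s): [2.57, 2.57, 3.14, 3.14, 3.14, 3.14].

### API

Orientations are given as a rotation vector (axis times angle).
In Python, from plant import arm, sense, vision gives the robot as it stands. The module is installed in compiled form; this text tells all that it offers. Calls block until the motion is done:
- arm.goto(position, orientation): joint-space move of the TCP to a pose.
- arm.move_linear(position, rate=0.15, ori=None, contact_N=None): straight line of the TCP; ori=None keeps the orientation; rate is the mean speed in m/s. With contact_N (N) it stops when the force on the tool has changed by that much, and returns True; else False.
- arm.move_joints(angles): joint-space move.
- arm.set_gripper(opening): opening from 0.0 (shut) to 1.0 (fully open); the grip force is fixed at half the most; returns when the fingers have stopped.
- arm.pause(seconds).
- arm.inverse_kinematics(position, orientation): joint angles nearest the present ones, or None.
- sense(): the state.
- vision.capture(name): name is "side" or "top" or "wrist"; returns a dict with "color" (420x560x3 uint8, red, green, blue), "camera_matrix" (3x3 intrinsics, pixels), "camera_from_world" (4x4, takes a point from world to camera coordinates). Camera axes: x right, y down, z forward; pixel columns grow to the right and rows downward; lengths in m; the calibration is good to about 2 mm. A picture is of the moment at which its call begins. There is no depth.
A pose or a line that the arm cannot do raises arm.Unreachable and nothing moves.
- arm.sign_off(): hands the job in, once; it reports no verdict.
The state is a dict: "clock": time; "joints": joint angles; "dq": joint speeds; "effort": joint torques, N m; "ee_pos": TCP position; "orientation": TCP orientation; "wrist_force": force on the tool from outside, world axes, zero at the start; "wrist_torque": the same for the moment, N m; "finger_gap": opening from 0.0 (shut) to 1.0 (fully open).
Only numpy, scipy, OpenCV 4.12 (cv2) and the standard library are available. Lean on these libraries where they do the work, as an engineer would, in place of code of your own. Each camera call takes 0.05 s, during which the arm holds its last target.

## Working session

There is one attempt and no reset: what is moved stays moved. The work goes in short steps, each a Python script; the robot and the scene stay as the last script left them, time stands still between calls to the robot, and variables do not carry over. Pictures are saved under pics/ and viewed, and the job is handed in when it is done.

```bash
mkdir -p pics; ls
python3 - <<'E'
from plant import arm,sense,vision
import cv2,numpy as np
s=sense();print(s)
for n in ("side","top","wrist"):
    c=vision.capture(n);cv2.imwrite(f"pics/{n}0.png",c["color"][:,:,::-1]);print(n,c["camera_matrix"].tolist(),np.round(c["camera_from_world"],4).tolist())
E
```

```text
pics
{'clock': 0.0, 'joints': array([ 9.37232300e-01,  2.59333293e-01,  1.53607528e+00, -3.30693648e-05,
        1.34801328e+00, -2.02785441e-01]), 'dq': array([-1.74267483e-03, -2.16128000e-05, -2.30356416e-05, -6.06280733e-04,
        1.07300402e-03,  1.11702101e-03]), 'effort': array([ 1.80743857e-03, -4.37302065e+01, -2.84001070e+01,  7.20416405e-02,
        4.14836977e-02, -7.43177543e-05]), 'ee_pos': array([0.22933958, 0.49933856, 0.23982604]), 'orientation': array([-6.71281548e-01, -3.06830521e+00,  2.64567773e-03]), 'wrist_force': array([ 0.31716873, -1.02115018,  0.7368324 ]), 'wrist_torque': array([-0.04176836,  0.00307115,  0.00987062]), 'finger_gap': 1.000260651577691}
side [[538.291556276478, 0.0, 275.61325132962065], [0.0, 538.291556276478, 216.29713502879497], [0.0, 0.0, 1.0]] [[0.9491, -0.3146, 0.0145, -0.4203], [-0.1951, -0.6236, -0.757, 0.1961], [0.2471, 0.7157, -0.6532, 1.1226], [0.0, 0.0, 0.0, 1.0]]
top [[408.0561185074951, 0.0, 283.94816325061583], [0.0, 408.0561185074951, 206.74637635280104], [0.0, 0.0, 1.0]] [[0.0162, -0.9998, 0.0109, 0.0795], [-0.9873, -0.0178, -0.1581, 0.4581], [0.1582, -0.0082, -0.9874, 1.0455], [0.0, 0.0, 0.0, 1.0]]
wrist [[327.4124529615022, 0.0, 281.80295218790917], [0.0, 327.4124529615022, 214.0248581846174], [0.0, 0.0, 1.0]] [[0.4166, 0.9091, -0.0007, -0.5498], [0.8721, -0.3994, 0.2828, -0.0336], [0.2568, -0.1185, -0.9592, 0.3905], [0.0, 0.0, 0.0, 1.0]]
```

View pics/side0.png

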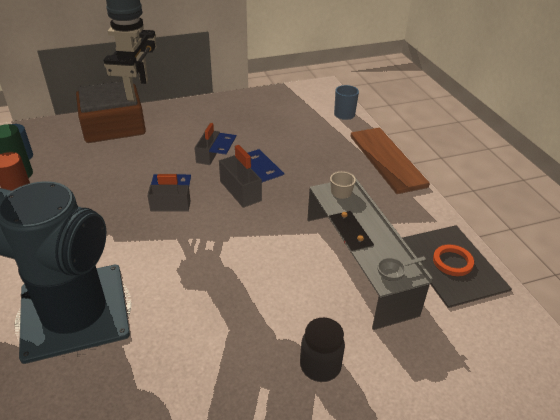

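View pics/top0.png

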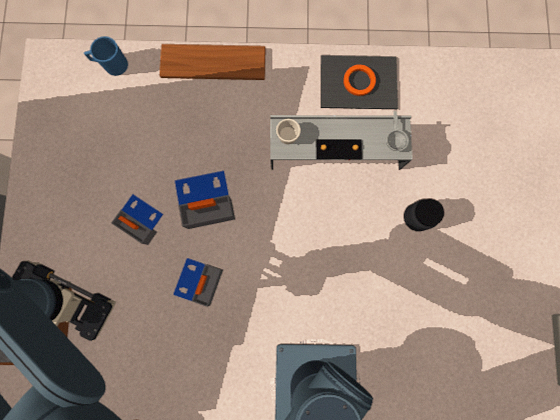

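View pics/wrist0.png

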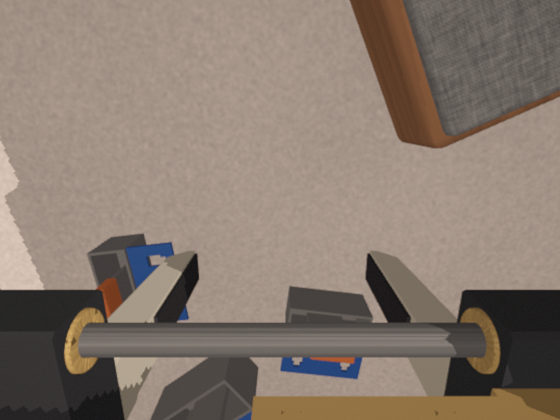

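The side view shows the shelf (310–425, 175–325) with two brass pins at about (345,214) and (361,238), and the canister at (322,348). The top view has three caddy candidates: A (205,198), B (138,218) and C (198,282). A looks the largest; I'll check by measuring flange widths and with a crop.

```bash
cat > h.py <<'E'
from plant import arm,sense,vision
import cv2,numpy as np
from scipy.spatial.transform import Rotation as R
def ray(c,uv,z):
    K=c["camera_matrix"];T=c["camera_from_world"];Rm=T[:3,:3];o=-Rm.T@T[:3,3]
    uv=np.atleast_2d(uv).astype(float)
    d=(Rm.T@np.linalg.inv(K)@np.c_[uv,np.ones(len(uv))].T).T
    return o+d*((z-o[2])/d[:,2])[:,None]
def proj(c,P):
    P=np.atleast_2d(P);T=c["camera_from_world"];q=(T[:3,:3]@P.T).T+T[:3,3];q=(c["camera_matrix"]@q.T).T
    return q[:,:2]/q[:,2:]
def mask(c,kind):
    h=cv2.cvtColor(c["color"],cv2.COLOR_RGB2HSV)
    r={'blue':((108,140,60),(130,255,255)),'orange':((3,170,90),(13,255,255)),'brass':((12,150,120),(25,255,255)),'red':((0,150,60),(3,255,255))}[kind]
    return cv2.inRange(h,*r)
E
python3 - <<'E'
from h import *
for n in("top","side"):
    c=vision.capture(n)
    for k,z in(("blue",.065),("orange",.125),("brass",.1233),("red",.108)):
        m=mask(c,k);cs,_=cv2.findContours(m,cv2.RETR_EXTERNAL,cv2.CHAIN_APPROX_NONE)
        for q in cs:
            if cv2.contourArea(q)<(100 if k in("blue","orange") else 2):continue
            r=cv2.minAreaRect(q.astype(np.float32));P=ray(c,q[:,0,:],z)
            rw=cv2.minAreaRect((P[:,:2]*1000).astype(np.float32))
            print(n,k,np.round(r[0],1),cv2.contourArea(q),"world",np.round(rw[0],1),np.round(rw[1],1),round(rw[2],1))
    im=c["color"][:,:,::-1]
    if n=="top":
        cv2.imwrite("pics/c1.png",cv2.resize(im[160:310,100:260],None,fx=4,fy=4,interpolation=2))
        cv2.imwrite("pics/c2.png",cv2.resize(im[105:175,260:420],None,fx=5,fy=5,interpolation=2))
    else: cv2.imwrite("pics/c3.png",cv2.resize(im[165:330,295:435],None,fx=3.6,fy=3.6,interpolation=2))
E
```

```text
top blue [188.7 279. ] 669.5 world [264.9 322.5] [47.3 93.7] 72.0
top blue [141.8 211.8] 644.0 world [432.2 451.5] [95.  47.6] 58.0
top blue [200.9 187.5] 1123.5 world [498.9 303.2] [ 64.  127.8] 12.8
top orange [201.4 203.9] 169.5 world [445.8 288.5] [18.4 66.1] 12.6
top orange [359.5  79.5] 751.5 world [ 776.2 -100.2] [79.7 84.9] 89.6
top orange [212.1  60.9] 3128.5 world [819.  278.4] [ 86.9 266.4] 0.4
top brass [354.5 147. ] 16.0 world [596.9 -85.7] [10.4 12.7] 1.1
top brass [323. 147.] 15.0 world [595.4  -6.9] [10.5 10. ] 0.1
top brass [212.   60.5] 2436.5 world [821.2 279.2] [ 85.8 267. ] 1.3
side blue [262. 165.] 420.5 world [500.4 301. ] [ 58.8 124.8] 13.7
side blue [222.6 142.5] 261.0 world [428.9 429.5] [92.7 45.2] 57.7
side orange [453. 260.] 945.5 world [ 745.1 -208.5] [87.5 78. ] 43.8
side orange [166.5 178.5] 160.0 world [246.7 228.2] [35.3 48. ] 72.8
side orange [  9.5 160. ] 214.0 world [-105.  420.] [43.4 64.7] 2.8
side orange [242.3 156.3] 185.5 world [440.9 265.1] [ 30.  100.6] 13.2
side brass [360. 237.] 12.0 world [596.4 -91.2] [12.6  8.3] 65.0
side brass [344.  213.5] 10.0 world [595.2 -11.5] [10.1  9.2] 72.6
```

View pics/c1.png

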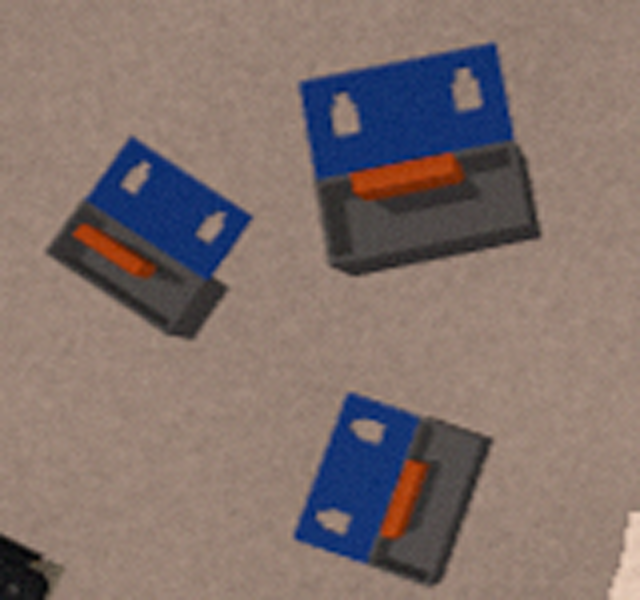

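View pics/c2.png

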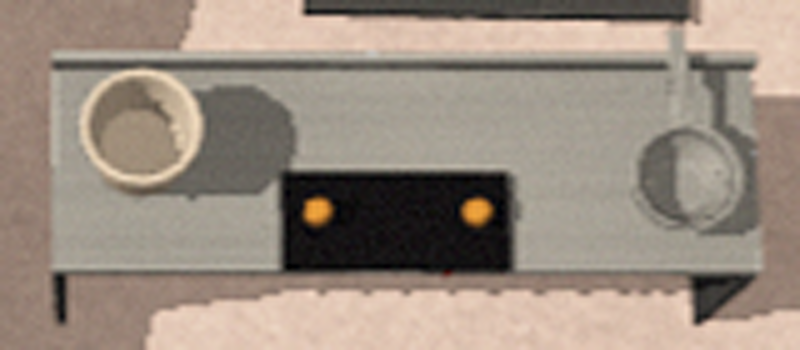

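View pics/c3.png

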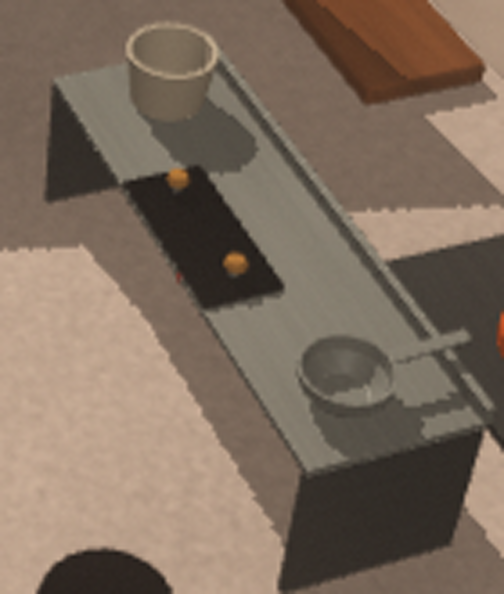

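The crop confirms A: its flange measures 64×128 mm, against about 47×94 for B and C, so it's the largest. In the top view the pins are at (323,147) and (354.5,147), and the red tick is near (349.4,159.2). Next: the shelf yaw and the wrist-camera geometry.

Run:
```python
from h import *
c=vision.capture("top");g=cv2.cvtColor(c["color"],cv2.COLOR_RGB2GRAY).astype(float)
a=c["color"].astype(int)
red=a[:,:,0]-np.maximum(a[:,:,1],a[:,:,2]);sub=red[154:164,300:400];print("tick",np.argwhere(sub>25)+[154,300])
def edge(cols,r0,r1,z,nm):
    pts=[]
    for u in cols:
        d=-np.diff(g[r0:r1,u]);d=np.clip(d,0,None);k=d.argmax();w=d[max(0,k-1):k+2]
        pts.append((u,r0+max(0,k-1)+(w*np.arange(len(w))).sum()/w.sum()+.5))
    P=ray(c,pts,z);L=cv2.fitLine(P[:,:2].astype(np.float32),cv2.DIST_HUBER,0,.001,.001).ravel()
    L=L if L[1]>0 else -L
    print(nm,"yaw",np.arctan2(-L[0],L[1]),L,'x at y=-.05',L[2]+L[0]*(-.05-L[3])/L[1], 'rows',np.round([p[1] for p in pts][::12],2))
edge(list(range(278,314))+list(range(366,400)),154,165,.106,"front")
edge(range(300,390),112,122,.112,"lip")
# brass centroid weighted
for n in("top","side"):
    c=vision.capture(n);a=c["color"].astype(float)
    w=np.clip(a[:,:,0]-a[:,:,2]-40,0,None)
    for (u,v) in ([(323,147),(354.5,147)] if n=="top" else [(344,213.5),(360,237)]):
        u,v=int(u),int(v);s=w[v-6:v+7,u-6:u+7];yy,xx=np.mgrid[v-6:v+7,u-6:u+7]
        p=(s*xx).sum()/s.sum(),(s*yy).sum()/s.sum();print(n,np.round(p,2),np.round(ray(c,p,.121),4))
T=vision.capture("wrist")["camera_from_world"];s=sense()
Rt=R.from_rotvec(s["orientation"]).as_matrix();o=-T[:3,:3].T@T[:3,3]
print("cam in tool",Rt.T@(o-s["ee_pos"]),"axes",np.round(Rt.T@T[:3,:3].T,2))
print(np.round(Rt,3))
```

```text
tick [[159 349]
 [159 350]
 [160 348]
 [160 349]
 [161 300]
 [161 304]
 [161 305]
 [161 316]
 [161 330]
 [161 331]
 [161 394]
 [162 322]
 [162 365]
 [162 387]
 [163 302]
 [163 316]
 [163 318]
 [163 319]
 [163 320]
 [163 321]
 [163 322]
 [163 325]
 [163 326]
 [163 327]
 [163 328]
 [163 329]
 [163 330]
 [163 331]
 [163 335]
 [163 336]
 [163 337]
 [163 338]
 [163 339]
 [163 342]
 [163 343]
 [163 344]
 [163 345]
 [163 346]
 [163 347]
 [163 348]
 [163 349]
 [163 350]
 [163 351]
 [163 352]
 [163 354]
 [163 355]
 [163 356]
 [163 360]
 [163 361]
 [163 362]
 [163 363]
 [163 364]
 [163 370]
 [163 371]
 [163 372]
 [163 373]
 [163 374]
 [163 375]
 [163 378]
 [163 379]
 [163 380]
 [163 381]
 [163 382]
 [163 386]
 [163 387]
 [163 390]
 [163 391]
 [163 392]
 [163 395]
 [163 396]
 [163 397]]
front yaw 0.019330218 [-0.01932902  0.9998132  -0.57135975  0.04479812] x at y=-.05 -0.56952703 rows [158.5 158.5 158.5 158.5 158.5 158.5]
lip yaw 0.018475369 [-0.01847432  0.99982935 -0.68071586  0.0819751 ] x at y=-.05 -0.6782773 rows [116.55 116.66 116.68 116.77 116.69 116.75 116.71 116.8 ]
top [323.01 146.65] [[ 0.597  -0.0071  0.121 ]]
top [354.86 146.76] [[ 0.5983 -0.0869  0.121 ]]
side [343.93 213.61] [[ 0.5962 -0.0094  0.121 ]]
side [359.96 237.25] [[ 0.5973 -0.0896  0.121 ]]
cam in tool [ 0.0787568   0.00018673 -0.14364411] axes [[ 0.   -0.96 -0.28]
 [ 1.    0.    0.  ]
 [-0.   -0.28  0.96]]
[[-0.909  0.418 -0.   ]
 [ 0.418  0.909 -0.   ]
 [ 0.    -0.    -1.   ]]
```

```bash
cat >> h.py <<'E'
def ori(yaw,flip):
    s=-1 if flip else 1
    y=s*np.array([np.cos(yaw),np.sin(yaw),0]);z=np.array([0,0,-1.]);x=np.cross(y,z)
    return R.from_matrix(np.c_[x,y,z]).as_rotvec()
def st(m=""):
    s=sense();print(m,"t",round(s["clock"],2),"p",np.round(s["ee_pos"],4),"F",np.round(s["wrist_force"],1),"M",np.round(s["wrist_torque"],2),"gap",round(s["finger_gap"],3));return s
CY=np.radians(13.1); SY=.0185
E
python3 - <<'E'
from h import *
for f in(0,1):
    for p,y in(([.4495,.2905,.11],CY),([.4495,.2905,.2],CY),([.542,-.049,.19],SY),([.542,-.049,.16],SY)):
        q=arm.inverse_kinematics(p,ori(y,f));print(f,None if q is None else np.round(q,2))
E
```

```text
0 [ 0.37  0.36  1.74 -0.    1.04  0.14]
0 [ 0.37  0.26  1.63 -0.    1.25  0.14]
0 [-0.3   0.29  1.62 -0.    1.23 -0.31]
0 [-0.3   0.32  1.66 -0.    1.16 -0.31]
1 [ 0.37  0.36  1.74 -0.    1.04 -3.01]
1 [ 0.37  0.26  1.63 -0.    1.25 -3.01]
1 [-0.3   0.29  1.62 -0.    1.23  2.83]
1 [-0.3   0.32  1.66 -0.    1.16  2.83]
```

Run:
```python
from h import *
arm.goto([.4495,.2905,.21],ori(CY,0)); st()
c=vision.capture("wrist")
cv2.imwrite("pics/w1.png",c["color"][:,:,::-1])
for k,z in(("blue",.065),("orange",.125)):
    cs,_=cv2.findContours(mask(c,k),cv2.RETR_EXTERNAL,cv2.CHAIN_APPROX_NONE)
    for q in cs:
        if cv2.contourArea(q)<150:continue
        P=ray(c,q[:,0,:],z);rw=cv2.minAreaRect((P[:,:2]*1000).astype(np.float32))
        print(k,np.round(cv2.minAreaRect(q)[0]),"world",np.round(rw[0],1),np.round(rw[1],1),round(rw[2],1))
```

```text
t 1.62 p [0.449  0.2912 0.2102] F [ 0.5 -0.2  0.4] M [-0.01  0.03 -0.05] gap 0.999
blue [341. 202.] world [499.4 304.6] [ 65.1 128.3] 13.0
blue [ 90. 118.] world [274.9 329.1] [47.  92.2] 72.2
blue [304.  16.] world [431.2 447. ] [76.  46.6] 58.1
orange [282. 221.] world [448.3 296.2] [12.9 66.3] 12.9
orange [ 50. 161.] world [281.5 303. ] [16.8 49.5] 72.2
```

View pics/w1.png

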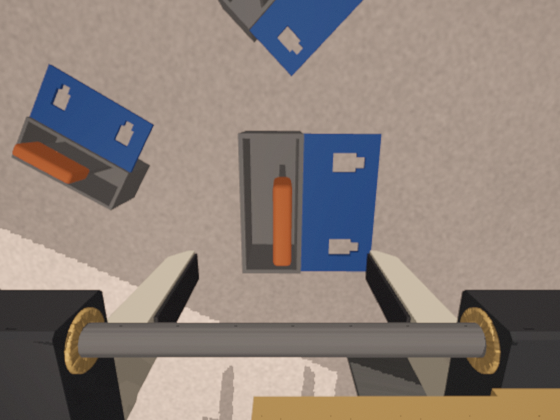

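The wrist view shows A's handle at (282,221) between the jaws and its flange at (341,202), both at about 13.0°. I'll grasp and lift it.

Run:
```python
from h import *
arm.move_linear([.4490,.2935,.110],rate=.12,contact_N=8); st("down")
arm.set_gripper(0.0); s0=st("grip")
arm.move_linear([.4490,.2935,.14],rate=.08); st("lift")
arm.move_linear([.4490,.2935,.215],rate=.15); st("lift")
c=vision.capture("wrist");cv2.imwrite("pics/w2.png",c["color"][:,:,::-1])
```

```text
down t 2.65 p [0.4495 0.2938 0.1107] F [0.1 0.1 0.4] M [-0.11  0.09 -0.  ] gap 0.998
grip t 3.85 p [0.4489 0.2935 0.1099] F [ 0.2  0.3 -0. ] M [-0.05  0.09 -0.03] gap 0.148
lift t 4.38 p [0.449  0.2935 0.1401] F [ 0.4 -0.2 -3.4] M [-0.09  0.02  0.02] gap 0.15
lift t 5.03 p [0.4484 0.2933 0.214 ] F [-1.  -0.9 -2.6] M [-0.1   0.11  0.01] gap 0.152
```

View pics/w2.png

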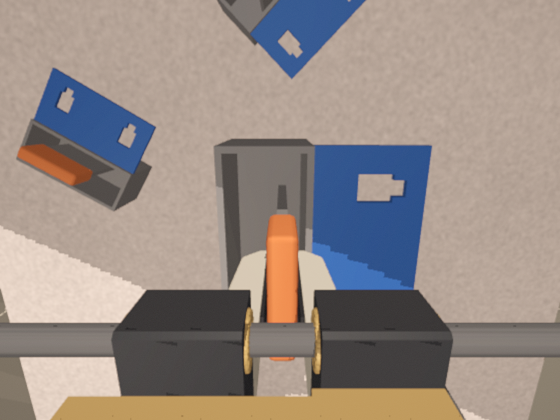

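Run:
```python
from h import *
c=vision.capture("wrist");s=sense();p=s["ee_pos"];Rt=R.from_rotvec(s["orientation"]).as_matrix()
m=mask(c,"blue");m[:, :300]=0;m[:130]=0
cs,hi=cv2.findContours(m,cv2.RETR_CCOMP,cv2.CHAIN_APPROX_NONE)
for q,h in zip(cs,hi[0]):
    if cv2.contourArea(q)<150:continue
    P=ray(c,q[:,0,:],p[2]-.045);L=(P-p)@Rt*1000   # tool x~caddy y, tool y~caddy x
    print("hole" if h[3]>=0 else "outer",cv2.boundingRect(q),"caddy x rel TCP",np.round(np.percentile(L[:,1],[1,99]),1),"caddy y",np.round(np.percentile(L[:,0],[1,99]),1))
    if h[3]<0:
        E=L[(L[:,0]>L[:,0].max()-2)];print("edge slope",np.polyfit(E[:,1],E[:,0],1))
print(mask(c,"blue")[165:205:2,356:410:3]//255)
```

```text
outer (313, 146, 118, 144) caddy x rel TCP [19.4 84.6] caddy y [-26.9  63.7]
edge slope [1.27740998e-03 6.34909145e+01]
hole (355, 172, 51, 31) caddy x rel TCP [43.8 72.7] caddy y [30.9 48.8]
[[1 1 1 1 1 1 1 1 1 1 1 1 1 1 1 1 1 1]
 [1 1 1 1 1 1 1 1 1 1 1 1 1 1 1 1 1 1]
 [1 1 1 1 1 1 1 1 1 1 1 1 1 1 1 1 1 1]
 [1 1 1 1 1 1 1 1 1 1 1 1 1 1 1 1 1 1]
 [1 1 0 0 0 0 0 0 0 1 0 1 1 1 1 1 1 1]
 [1 0 0 0 0 0 0 0 0 0 0 0 0 1 1 1 1 1]
 [1 0 0 0 0 0 0 0 0 0 0 0 0 1 1 1 1 1]
 [1 0 0 0 0 0 0 0 0 0 0 0 0 0 0 1 1 1]
 [1 0 0 0 0 0 0 0 0 0 0 0 0 0 0 0 0 1]
 [1 0 0 0 0 0 0 0 0 0 0 0 0 0 0 0 0 1]
 [1 0 0 0 0 0 0 0 0 0 0 0 0 0 0 0 0 1]
 [1 0 0 0 0 0 0 0 0 0 0 0 0 0 0 0 0 1]
 [1 0 0 0 0 0 0 0 0 0 0 0 0 0 0 0 1 1]
 [1 0 0 0 0 0 0 0 0 0 0 0 0 0 0 0 1 1]
 [1 0 0 0 0 0 0 0 0 0 0 0 0 0 0 0 1 1]
 [1 0 0 0 0 0 0 0 0 0 0 0 0 0 0 0 1 1]
 [0 0 0 0 0 0 0 0 0 0 0 0 1 1 1 1 1 1]
 [0 0 0 0 0 0 0 0 0 0 0 0 1 1 1 1 1 1]
 [1 0 0 0 0 0 0 0 0 0 0 0 1 1 1 1 1 1]
 [1 1 1 1 1 1 1 1 1 1 1 1 1 1 1 1 1 1]]
```

Run:
```python
from h import *
p=[.449,.2935,.235]
arm.move_linear(p,rate=.1)
arm.goto([.542,-.0483,.235],ori(SY,0))
arm.move_linear([.542,-.0483,.190],rate=.1); st("hover")
for n in("wrist","side","top"):
    c=vision.capture(n);im=c["color"][:,:,::-1]
    if n=="side": im=cv2.resize(im[130:330,260:440],None,fx=3,fy=3,interpolation=2)
    cv2.imwrite(f"pics/h_{n}.png",im)
```

```text
hover t 7.41 p [ 0.5423 -0.0478  0.1903] F [-0.3 -0.4 -2.6] M [-0.07  0.01 -0.01] gap 0.149
```

View pics/h_wrist.png

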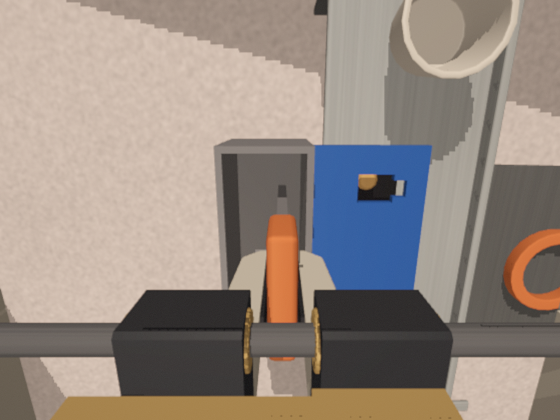

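View pics/h_side.png

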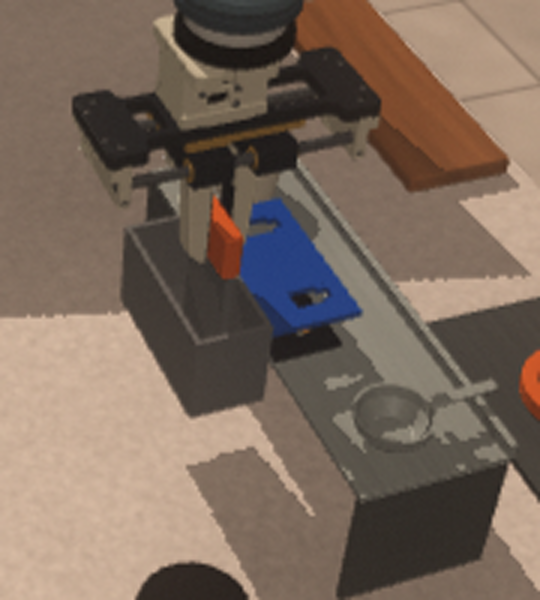

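View pics/h_top.png

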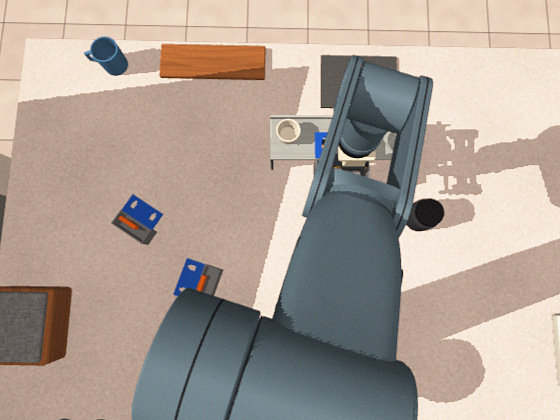

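Run:
```python
from h import *
c=vision.capture("wrist");s=sense();p=s["ee_pos"];Rt=R.from_rotvec(s["orientation"]).as_matrix()
cv2.imwrite("pics/h_w2.png",cv2.resize(c["color"][160:215,340:420,::-1],None,fx=8,fy=8,interpolation=cv2.INTER_NEAREST))
a=c["color"].astype(int);m=((a[:,:,0]-a[:,:,2])>50).astype(np.uint8);m[:170]=0;m[205:]=0;m[:,:352]=0;m[:,412:]=0
v,u=np.nonzero(m);print(u.min(),u.max(),v.min(),v.max(),u.mean(),v.mean(),len(u))
for z in(.1233,.120,.1168):
    q=proj(c,p+Rt@[.0393,.055,0]+[0,0,z-p[2]]);print("exp",z,q)
for z in (.1233,.117):
    P=ray(c,[(u.min()-.5,v.min()-.5),(u.max()+.5,v.max()+.5),(u.mean(),v.mean())],z);print(np.round(P,4),np.round((P-p)@Rt*1000,1))
```

```text
359 375 175 188 366.4326923076923 180.79807692307693 208
exp 0.1233 [[365.08197697 181.1412155 ]]
exp 0.12 [[363.85884957 180.21206503]]
exp 0.1168 [[362.70636393 179.33657768]]
[[ 0.5921 -0.0038  0.1233]
 [ 0.6041 -0.0128  0.1233]
 [ 0.5977 -0.0078  0.1233]] [[43.7 50.3 67.6]
 [34.4 62.1 67.6]
 [39.5 55.8 67.6]]
[[ 0.5936 -0.0048  0.117 ]
 [ 0.606  -0.0141  0.117 ]
 [ 0.5993 -0.009   0.117 ]] [[42.6 51.8 73.9]
 [33.1 64.  73.9]
 [38.4 57.4 73.9]]
```

View pics/h_w2.png

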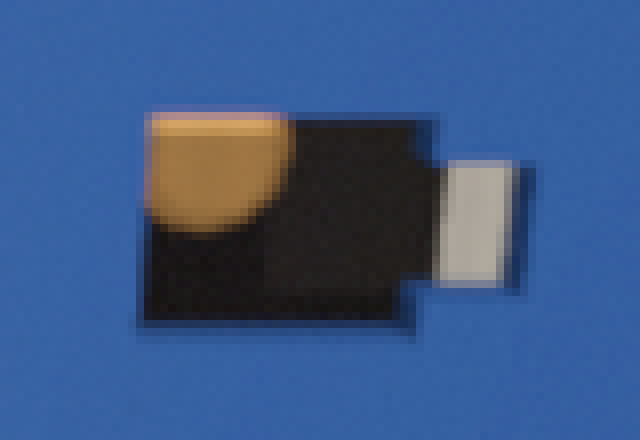

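Run:
```python
from h import *
c=vision.capture("wrist");s=sense();p=s["ee_pos"];Rt=R.from_rotvec(s["orientation"]).as_matrix()
t=np.linspace(0,6.283,100)
for z,r in((.1168,.007),(.1205,.007),(.1233,.005)):
    C=np.array([q for q in (p+Rt@[.0393,.055,0]+[0,0,z-p[2]])[None]+r*np.c_[np.cos(t),np.sin(t),0*t]])
    q=proj(c,C);print(z,np.round([q.min(0),q.max(0)],1))
print("px/mm",np.linalg.norm(proj(c,p+[0.05,0,-.07])-proj(c,p+[0.051,0,-.07])))
```

```text
0.1168 [[352.3 168.9]
 [373.1 189.5]]
0.1205 [[353.4 169.8]
 [374.7 190.7]]
0.1233 [[357.4 173.5]
 [372.8 188.6]]
px/mm 1.4348835940473146
```

Through the +y keyhole, the brass head's right and bottom edges are at (376.5, 189.6), where a centred pin would put them at about (374.7, 190.5). That puts the pin about 1 mm further in x and 0.5 mm further in +y. I'll correct for it and lower gently.

Run:
```python
from h import *
x,y=.5431,-.0474
arm.move_linear([x,y,.178],rate=.03); st("near")
hit=arm.move_linear([x,y,.1595],rate=.015,contact_N=5); print(hit); st("down")
c=vision.capture("wrist");cv2.imwrite("pics/d_w.png",cv2.resize(c["color"][130:300,200:450,::-1],None,fx=3,fy=3,interpolation=2))
c=vision.capture("side");cv2.imwrite("pics/d_s.png",cv2.resize(c["color"][130:330,260:440,::-1],None,fx=3,fy=3,interpolation=2))
```

```text
near t 8.21 p [ 0.543  -0.0474  0.1777] F [ 0.5 -0.1 -2.4] M [-0.06  0.09 -0.02] gap 0.15
True
down t 9.36 p [ 0.543  -0.0474  0.1598] F [-0.4 -0.1  4.6] M [-0.03 -0.13  0.  ] gap 0.15
```

View pics/d_w.png

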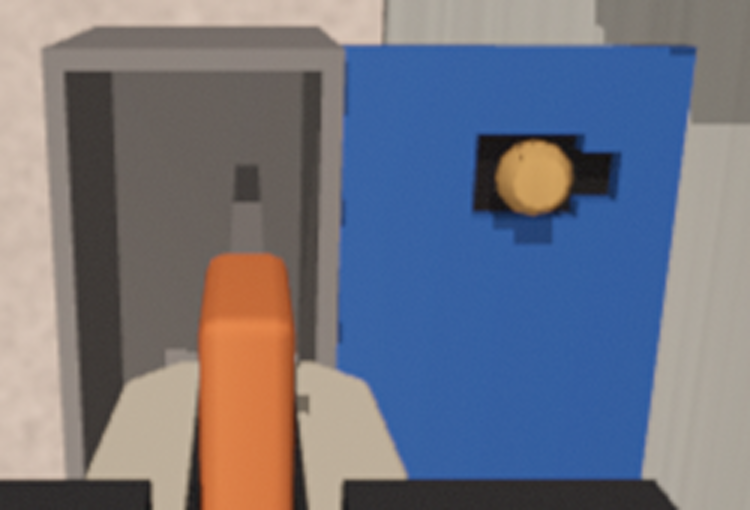

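View pics/d_s.png

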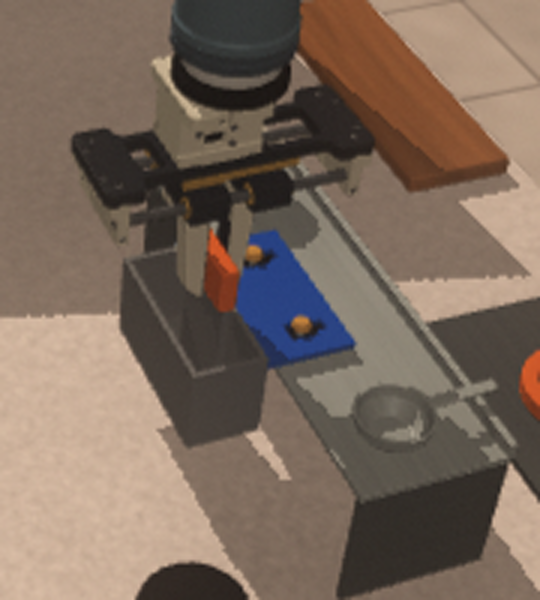

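Both views show both brass heads standing above the flange, at crop pixels (535,177) in the wrist view and (254,255) and (302,326) in the side view. The flange stopped at TCP z 0.1598, bar height, under about 7 N. Now I'll draw it forward.

Run:
```python
from h import *
x,y=.5431,-.0474
arm.move_linear([x,y,.1603],rate=.01); st("relieve")
d=np.array([-np.cos(SY),-np.sin(SY)])
e=np.array([x,y])+d*.021
hit=arm.move_linear([e[0],e[1],.1603],rate=.015,contact_N=8);print(hit);s=st("drawn")
print("travel",np.linalg.norm(s["ee_pos"][:2]-[x,y]))
c=vision.capture("wrist");cv2.imwrite("pics/n_w.png",cv2.resize(c["color"][130:300,200:450,::-1],None,fx=3,fy=3,interpolation=2))
c=vision.capture("side");cv2.imwrite("pics/n_s.png",cv2.resize(c["color"][130:330,260:440,::-1],None,fx=3,fy=3,interpolation=2))
```

```text
relieve t 9.83 p [ 0.543  -0.0474  0.1602] F [-0.7 -0.   0.5] M [-0.08 -0.04  0.05] gap 0.149
True
drawn t 10.82 p [ 0.5281 -0.0476  0.16  ] F [0.6 0.7 0.9] M [-0.09 -0.45 -0.04] gap 0.146
travel 0.014964216590781329
```

View pics/n_w.png

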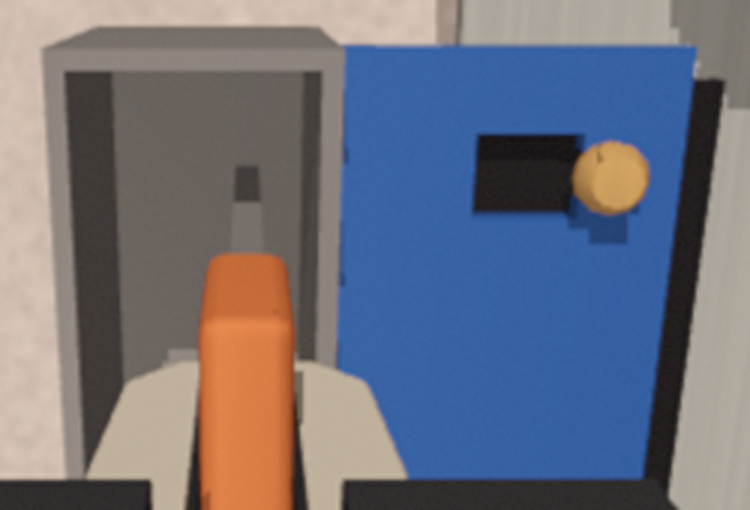

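View pics/n_s.png

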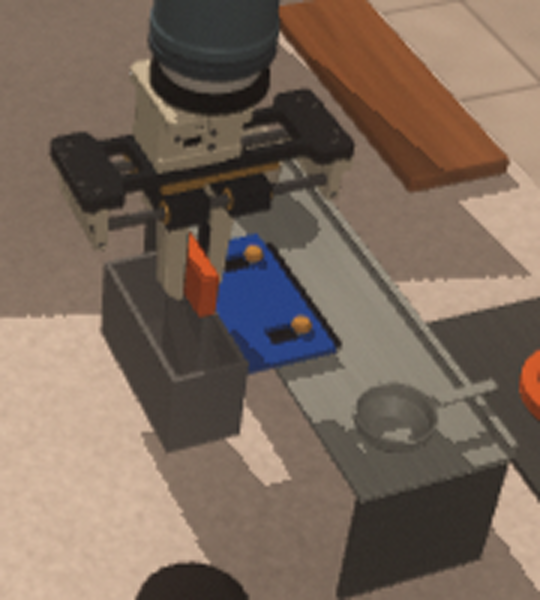

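The pins sit in the narrow ends: the wide slots are empty, the travel was 15.0 mm, and it stopped on contact. Letting go and retreating straight up.

Run:
```python
from h import *
arm.set_gripper(0.6);s=st("open")
c=vision.capture("wrist");cv2.imwrite("pics/r_w.png",c["color"][:,:,::-1])
p=s["ee_pos"];h=arm.move_linear([p[0],p[1],.25],rate=.06,contact_N=6);print(h);st("up")
```

```text
open t 11.76 p [ 0.5279 -0.0476  0.1595] F [-0.3 -0.6 -0.4] M [-0.08  0.03  0.  ] gap 0.603
False
up t 13.47 p [ 0.5276 -0.0475  0.2496] F [-0.5  0.2 -1. ] M [-0.06  0.01  0.  ] gap 0.604
```

View pics/r_w.png

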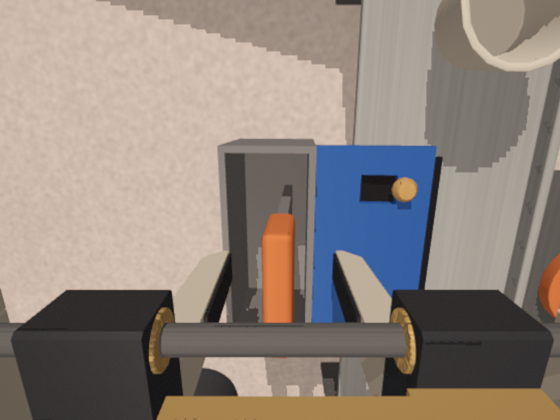

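The wrist view shows the handle free between the open fingers and the pin still in the narrow end at (404,189). I'll move the arm aside for a clear final check.

Run:
```python
from h import *
arm.goto([.35,.25,.33],ori(.5,0));st()
for n,b in(("top",(100,240,250,450)),("side",(130,390,260,440))):
    c=vision.capture(n);r0,r1,c0,c1=b
    cv2.imwrite(f"pics/f_{n}.png",cv2.resize(c["color"][r0:r1,c0:c1,::-1],None,fx=2.2 if n=="side" else 4,fy=2.2 if n=="side" else 4,interpolation=2))
    a=c["color"].astype(float);w=np.clip(a[:,:,0]-a[:,:,2]-40,0,None)
    for (u,v) in ([(323,147),(355,147)] if n=="top" else [(344,213),(360,237)]):
        s=w[v-4:v+5,u-4:u+5];yy,xx=np.mgrid[v-4:v+5,u-4:u+5];print(n,"pin",np.round([(s*xx).sum()/s.sum(),(s*yy).sum()/s.sum()],2))
    cs,_=cv2.findContours(mask(c,"blue"),cv2.RETR_EXTERNAL,cv2.CHAIN_APPROX_NONE)
    for q in cs:
        if cv2.contourArea(q)<200:continue
        P=ray(c,q[:,0,:],.115)[:,:2]*1000;print(n,"blue",cv2.boundingRect(q),[np.round(v,1) for v in cv2.minAreaRect(P.astype(np.float32))])
```

```text
t 14.8 p [0.3506 0.2495 0.3297] F [ 0.2 -0.2 -0.7] M [-0.04  0.02  0.02] gap 0.597
top pin [323.05 146.82]
top pin [354.95 146.88]
top blue (174, 269, 20, 32) [array([253.3, 316.2]), array([44.7, 62.2]), np.float64(73.0)]
top blue (314, 141, 52, 26) [array([582. , -48.6]), array([ 65. , 127.8]), np.float64(1.1)]
side pin [343.98 213.65]
side pin [359.94 237.33]
side blue (327, 207, 45, 47) [array([581.6, -50. ]), array([ 66.4, 133.5]), np.float64(0.8)]
```

View pics/f_top.png

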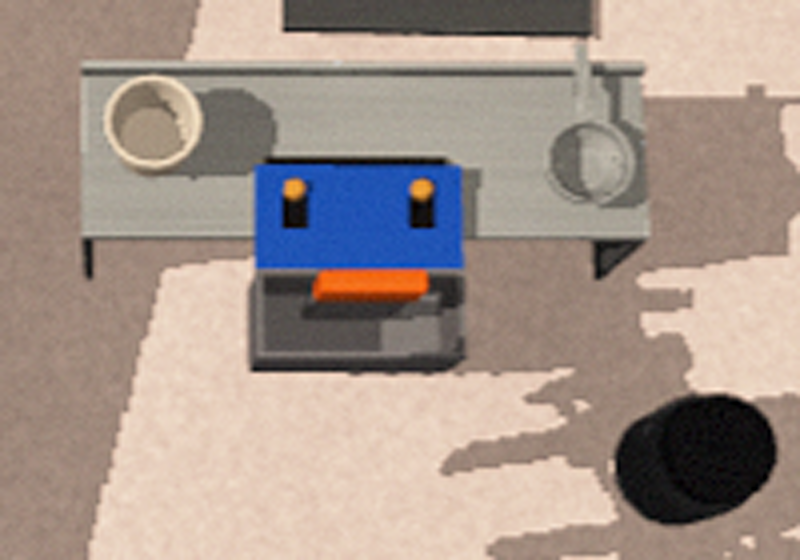

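View pics/f_side.png

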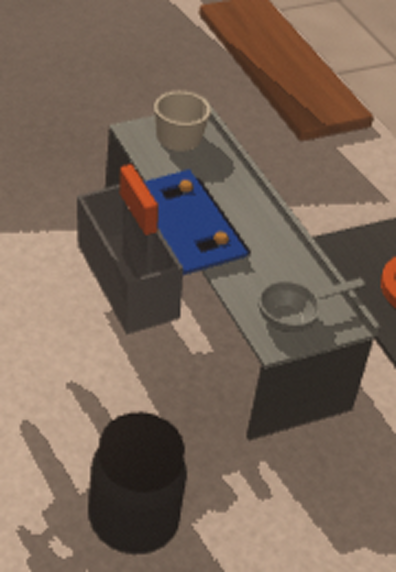

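The caddy hangs freely with both pins in the narrow ends (top crop (293,188) and (421,188)). The pins, ramekin, strainer and canister are all where they were. Handing in.

Run:
```python
from h import *
arm.sign_off();st()
```

```text
the job is handed in; nothing more can be done
the job is handed in; nothing more can be done
```

The grey caddy (the largest of the three) is hanging by itself on the strip shelf, with both pins in the narrow ends of the keyholes. I handed the job in at about 15 s on the robot clock.

- **Grasp:** I picked it by flange size, 64×128 mm against about 47×94 mm for the other two. The grip setting is fixed at half the gripper's maximum, so the advised 60 N was not available. The handle showed no sign of slipping.
- **Fit:** I placed the pins from the cameras, then corrected by about 1 mm from the wrist view through a keyhole. Both pins went in on the first lowering, and the flange met the bar with about 7 N.
- **Draw and release:** The caddy moved 15.0 mm forward before the 8 N contact stop. After I let go it stayed put, and the arm was moved well clear.

**Last checks:** In the final top and side views, both heads stand over the narrow ends and the wide parts are empty. The pins are within about 0.2 px of where they started, so the bar did not slip. The ramekin, strainer and canister look unmoved by eye.

**Disagreement:** The top and side cameras differed by about 2–5 mm on the pins' y position, which is why I corrected from the wrist view before lowering.

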